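# Spice jar out of the sliding-lid box

### The job

Slide the lid of the wooden spice box out along its grooves by its bar handle until it comes clear, and lay it gently flat on the worktop, handle up. Then lift the spice jar out of the box and stand it gently upright in the small blue tray. Leave both there and let go.

Things in the scene. Friction and masses are not known exactly. Their poses are not given: they have to be found in the camera images.
- spice_box: Light-wood box, fixed, 154 x 154 mm, 132 high. Origin: centre of underside, on the worktop; z up; front (-x, brass label) is where the lid slides out. Inside 130 x 130 mm, floor 10 mm. Side walls (+y, -y) carry lid grooves 7 mm deep, 118 to 127 mm up, open at the front, under lips up to 132 mm. Front wall 118 mm high: lid passes over it; back wall 127 mm stops the lid.
- lid: Brown wooden plate 140 x 140 x 6 mm, about 0.12 kg, loose in the box's grooves (play 2 mm sideways, 3 mm up). Origin: centre of its underside; axes as the box's. Box-frame x of origin: -7 mm shut (starts -7 to -22), below -147 mm clear of the grooves. Handle: dark bar on its middle, 16 mm thick (x), 70 long (y), from 6 to 36 mm above the origin; pinch it from above.
- jar: Spice jar, black cap, dark blue label: straight cylinder, 41 mm diameter, 105 mm tall, about 0.11 kg. Stands upright on the box's floor within 10 mm of the box's middle in x and y, hidden under the lid at first. Origin: centre of its underside; z up. A similar jar with a cream label, outside the box, is not wanted.
- tray: Small square blue tray, fixed, empty, 120 x 120 mm, 14 mm high, inside 108 x 108 mm, floor 6 mm thick. Origin: centre of its underside, at worktop height; z up.

How it is judged:
By the outcome, as a careful person would: the job done as asked, in the order asked, and still so for the second after the job is handed in, with the robot touching nothing.
It also fails if it takes over 54 s, if anything falls off the work surface, if the arm or the gripper's body presses on something with over 40 N, if the wrist force passes 120 N, or if a joint passes its speed limit or range.

### The arm

A 6-joint arm with a two-finger parallel gripper is mounted at the origin on a cart in front of the work surface, level with it; the furniture and walls round the work are solid. World frame = base frame: x ahead of the robot, y to its left, z up, the work surface at z = 0. Lengths are in m, angles in rad, forces in N, time in s.
With the tool pointing down it reaches from about 0.25 to 0.775 m from the base axis. Payload 4 kg.
Tool frame: the origin (TCP) lies on the front face of the gripper's body, between the roots of the fingers; the fingertips stand 97 mm ahead of it and the grasp point (between the pads) lies 78 mm ahead of it (manip.tips_ahead is the distance from the TCP to the fingertips, in m); z points along the fingers, y is the line along which they close (so a half turn about z gives the same grasp; the last joint's range is limited). The gripper opens to 94 mm and grips with 3 to 60 N. Pads are 16 mm wide; open, the fingers measure 119 mm over their backs; the gripper's body (75 mm by 177 mm) begins 78 mm behind the grasp point.
Start: joints at [1.213, 0.087, 1.371, -0, 1.684, -0.103], TCP at [0.139, 0.532, 0.303] pointing down, gripper open.
Joint ranges: [-3.1, 3.1], [-0.76, 2.03], [0.27, 2.55], [-1.08, 4.22], [0.17, 2.65], [-2.57, 2.57]. Speed limits (rad/s): [2.79, 2.79, 3.14, 3.14, 3.14, 3.14].

### API

Orientations are given as a unit quaternion [w, x, y, z].
In Python, from station import manip, cams gives the robot as it stands.
- The arm moves only by the tool play_rows, never from a script. Its arguments are lists of equal length, an entry for each row: "xyz": the shift along the world's x, y, z in mm, a list of three; "dr": the turn, a rotation vector about the world's x, y, z in degrees, a list of three. A call has 1 to 20 rows; each row shifts and turns the commanded pose from where the row before left it; what a row does not reach is not made up. A row lasts 1/10 s, in which the tool goes at most 50 mm and 8.59 degrees, less where a joint would pass 70% of its speed; a pose out of reach is approached as far as the arm can. A call is refused whole if a number of a shift passes 50 or a number of a turn 8.59, either way. A call with a gripper value outside its range is refused whole. "claw" is the gripper's target within -1 to 1 (shut at 1, half-way at 0, fully open at -1), set as the call begins (left out, the last holds). The fingers move at their own pace and stop on an object; "grip_force" is the grip in N (left out, the last holds). Time passes only in rows, so rows that do not move let the fingers close. It gives the time, the measured TCP pose, the force, the opening and the grip force at its end, in the units of the state.
- manip.read_state(): the state, without advancing time (a new reading comes with each control period).
- cams.get_image(name): name is "scene" or "top" or "wrist"; returns a dict with "color" (480x640x3 uint8, red, green, blue), "fx", "fy", "cx", "cy" (pixels), "R" (3x3) and "t" (3): a world point X has camera coordinates R X + t; the wrist camera has in their place "tool_from_camera" (4x4, takes a point from camera to tool coordinates, whose origin is the TCP and whose axes are the flange's). Camera axes: x right, y down, z forward; pixel columns grow to the right and rows downward; lengths in m; the calibration is good to about 2 mm. A picture is of the moment at which its call begins: read the wrist's pose just before it. There is no depth.
- manip.sign_off(): hands the job in; it is judged then, once.
The state is a dict: "clock": time; "joints": joint angles; "joint_vel": joint speeds; "joint_torque": joint torques, N m; "eef_pos": TCP position; "orientation": TCP orientation; "wrist_force": force on the tool from outside, world axes, zero at the start; "wrist_torque": the same for the moment, N m; "finger_gap": finger opening in m; "grasp_force": force on a finger pad.
Only numpy, scipy, OpenCV 4.12 (cv2) and the standard library are available. Lean on these libraries where they do the work, as an engineer would, in place of code of your own. Each camera call takes 0.05 s, during which the arm holds its last target. There are 200 camera calls.

## Working session

There is one attempt and no reset: what is moved stays moved. The work goes in short steps, Python scripts to look and compute and a tool call to move; the robot and the scene stay as the last step left them, time stands still between calls to the robot, and variables do not carry over. Pictures are saved under pics/ and viewed, at most 10 in all, crops included, and the job is handed in when it is done.

Besides the shell and the picture viewer there is one more tool, called after ">>>" as name(argument=value, ...), one argument or row to a line, values as JSON. play_rows: Moves the arm, as the interface text tells. Its arguments: {"type":"object","properties":{"xyz":{"type":"array","items":{"type":"array","items":{"type":"number"}}},"dr":{"type":"array","items":{"type":"array","items":{"type":"number"}}},"claw":{"type":"number"},"grip_force":{"type":"number"}},"required":["xyz","dr"]}

```bash
ls; mkdir -p pics; python3 - <<'E'
from station import manip, cams
import cv2
s=manip.read_state();print(s)
for n in("scene","top"):
    d=cams.get_image(n);cv2.imwrite(f"pics/{n}0.png",d["color"][:,:,::-1]);print(n,d["fx"],d["fy"],d["cx"],d["cy"],d["R"],d["t"])
E
```

```text
pics
{'clock': 0.0, 'joints': array([ 1.21291721e+00,  8.79259964e-02,  1.37223147e+00, -5.33242970e-05,
        1.68356823e+00, -1.03057765e-01]), 'joint_vel': array([-2.33030867e-04, -4.52817599e-05,  1.28885764e-03, -8.07705514e-04,
        2.19648198e-03,  1.94791079e-03]), 'joint_torque': array([-2.38135844e-04, -3.40187931e+01, -3.02424824e+01,  7.18730595e-02,
        3.30439000e-02, -1.31633942e-04]), 'eef_pos': array([0.13851892, 0.53193061, 0.30153135]), 'orientation': array([-2.17833566e-04,  1.27069113e-01,  9.91893292e-01, -1.04437310e-03]), 'wrist_force': array([ 0.6239722 ,  0.52145179, -0.06799061]), 'wrist_torque': array([ 0.02429987, -0.02412226,  0.04469961]), 'grasp_force': 0.0, 'finger_gap': 0.09376001059320604}
scene 556.6103172513489 556.6103172513489 322.4500592881732 235.65408552718162 [[-0.9753647  -0.22004855 -0.01556703]
 [-0.11449842  0.56530426 -0.8168973 ]
 [ 0.18855718 -0.79499039 -0.57657304]] [0.64182441 0.1784591  0.73818343]
top 460.5047895213519 460.5047895213519 319.6405773821582 241.65490584791502 [[-0.01060782 -0.99992089  0.00675898]
 [-0.98856393  0.00947    -0.15050472]
 [ 0.1504288  -0.00827822 -0.98858619]] [-0.03718583  0.6576745   0.85509649]
```

View pics/top0.png

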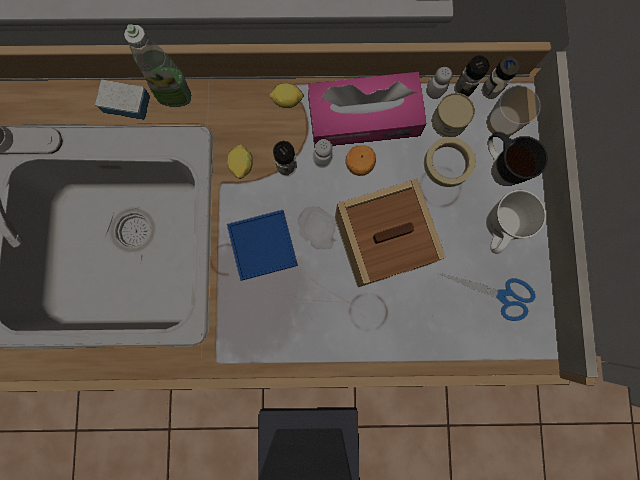

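View pics/scene0.png

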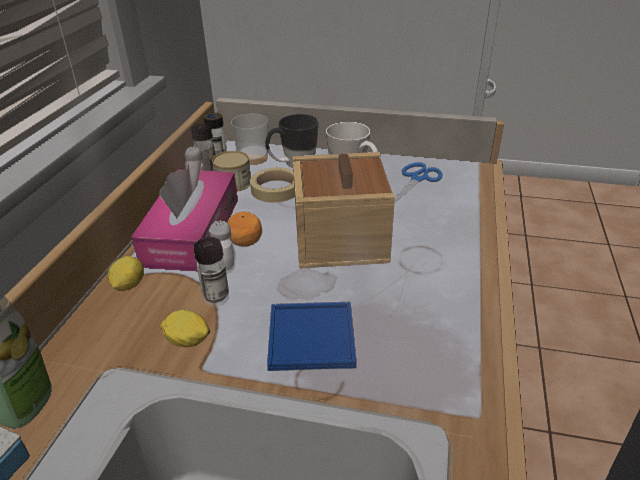

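The top view shows the box (lips' corners about (337,205), (419,181), (443,258), (366,284)), with the lid's open front facing the robot (image bottom). The handle runs (375,241)-(412,227) and the blue tray is around (263,245). The scene view agrees.

```bash
cat > h.py <<'E'
import numpy as np, cv2
from station import manip, cams
from scipy.spatial.transform import Rotation as Rn
def q2R(q): return Rn.from_quat([q[1],q[2],q[3],q[0]]).as_matrix()
def grab(n,fn=None):
    s=manip.read_state(); d=cams.get_image(n)
    if n=="wrist":
        T=np.asarray(d["tool_from_camera"]); Rt=q2R(s["orientation"])
        Rc=(Rt@T[:3,:3]).T; c=Rt@T[:3,3]+s["eef_pos"]
        d["R"]=Rc; d["t"]=-Rc@c
    if fn: cv2.imwrite(f"pics/{fn}.png",d["color"][:,:,::-1])
    return d
def ray(d,uv,z):
    R=np.asarray(d["R"]);t=np.asarray(d["t"]);uv=np.atleast_2d(np.asarray(uv,float))
    r=np.c_[(uv[:,0]-d["cx"])/d["fx"],(uv[:,1]-d["cy"])/d["fy"],np.ones(len(uv))]@R
    c=-R.T@t
    return c+r*((z-c[2])/r[:,2])[:,None]
def proj(d,P):
    p=np.atleast_2d(P)@np.asarray(d["R"]).T+d["t"]
    return np.c_[p[:,0]/p[:,2]*d["fx"]+d["cx"],p[:,1]/p[:,2]*d["fy"]+d["cy"]]
def big(mask):
    c,_=cv2.findContours(mask.astype(np.uint8),cv2.RETR_EXTERNAL,cv2.CHAIN_APPROX_NONE)
    return max(c,key=cv2.contourArea)
E
python3 - <<'E'
from h import *
d=grab("top")
hsv=cv2.cvtColor(d["color"],cv2.COLOR_RGB2HSV)
roi=np.zeros((480,640),bool);roi[200:270,350:430]=1
g=d["color"].sum(2)
m=roi&(g<200)
c=big(m);print("handle",cv2.minAreaRect(c),ray(d,cv2.boxPoints(cv2.minAreaRect(c)),.154)*1e3)
roi[:]=0;roi[195:300,215:310]=1
m=roi&(hsv[...,0]>95)&(hsv[...,0]<125)&(hsv[...,1]>120)
c=big(m);r=cv2.minAreaRect(c);b=ray(d,cv2.boxPoints(r),.014)*1e3
print("tray",b,b.mean(0),np.linalg.norm(np.diff(b,axis=0),axis=1))
b=ray(d,[(337,205),(419,181),(443,258),(366,284)],.132)*1e3
print("box",b,b.mean(0),np.linalg.norm(np.diff(b,axis=0),axis=1))
print(ray(d,[(320,365),(320,385),(220,360),(555,360),(368,310)],0)*1e3)
E
```

```text
handle ((388.8500061035156, 224.5500030517578), (28.776723861694336, 71.46746063232422), 71.56504821777344) [[ 675.31932903  -97.10272227  154.        ]
 [ 714.78169255 -217.57087944  154.        ]
 [ 665.70844779 -231.40173387  154.        ]
 [ 627.01143247 -111.88540222  154.        ]]
tray [[700.67239525 148.12296386  14.        ]
 [730.52952894  31.6007003   14.        ]
 [614.64997359   2.1297708   14.        ]
 [585.98241759 116.72377508  14.        ]] [657.95857884  74.64430251  14.        ] [120.28668396 119.56841988 118.12541888]
box [[ 711.47703827  -75.2198269   132.        ]
 [ 754.94995839 -225.56782515  132.        ]
 [ 613.2676009  -262.21968975  132.        ]
 [ 568.54690105 -123.99422553  132.        ]] [ 662.06037465 -171.75039183  132.        ] [156.50691793 146.34633444 145.27979885]
[[ 416.13637042  -42.32001135    0.        ]
 [ 377.63268016  -41.90701522    0.        ]
 [ 428.0898872   156.95747154    0.        ]
 [ 420.5235271  -513.22095488    0.        ]
 [ 523.55750639 -140.94106268    0.        ]]
```

>>> play_rows(
  xyz=[
    [25, -34, 2],
    [25, -34, 2],
    [25, -34, 2],
    [25, -34, 2],
    [25, -34, 2],
    [25, -34, 2],
    [25, -34, 2],
    [25, -34, 2],
    [25, -34, 2],
    [25, -34, 2],
    [25, -34, 2],
    [25, -34, 2],
    [25, -34, 2],
    [25, -34, 2],
    [25, -34, 2],
    [25, -34, 2],
    [25, -34, 2],
    [25, -34, 2],
    [25, -34, 2],
    [0, 0, 0],
  ],
  dr=[
    [0, 0, -3],
    [0, 0, -3],
    [0, 0, -3],
    [0, 0, -3],
    [0, 0, -3],
    [0, 0, -3],
    [0, 0, -3],
    [0, 0, -3],
    [0, 0, -3],
    [0, 0, -3],
    [0, 0, -3],
    [0, 0, -3],
    [0, 0, -3],
    [0, 0, -3],
    [0, 0, -3],
    [0, 0, -3],
    [0, 0, -3],
    [0, 0, -3],
    [0, 0, -3],
    [0, 0, 0],
  ],
)

```text
clock: 2.15
eef_pos: [0.6154, -0.118, 0.3377]
orientation: [-0.001, 0.587, 0.809, -0.001]
wrist_force: [-0.6, 0.2, -0.6]
finger_gap: 0.0942
grasp_force: 0.0
```

```bash
python3 - <<'E'
from h import *
s=manip.read_state();print(s["eef_pos"],q2R(s["orientation"])[:,1],s["joints"])
d=grab("wrist","w1")
print(proj(d,[[.662,-.172,.132]]),d["R"],d["t"])
E
```

```text
[ 0.61539044 -0.11803469  0.33773548] [ 0.95064476  0.31026638 -0.0030524 ] [-2.79361759e-01  2.58873676e-01  1.10421777e+00 -1.49107478e-03
  1.78119980e+00 -5.95145490e-01]
[[363.41091418 335.24227735]] [[ 0.95105372  0.30900783 -0.00331408]
 [ 0.29953767 -0.91916375  0.25576391]
 [ 0.07598687 -0.24423791 -0.96673359]] [-0.54738721 -0.32876685  0.3474316 ]
```

View pics/w1.png

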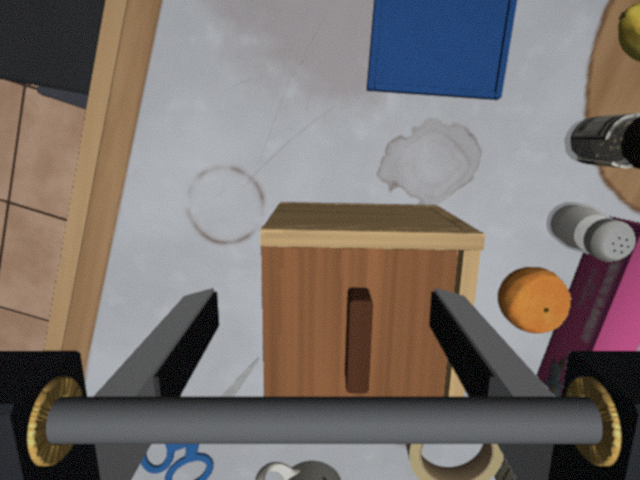

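The wrist view is aligned with the box: +y lip outer corners at about (262,230) and (483,236), and the handle's top face spans about (345..371, 300..392).

```bash
python3 - <<'E'
from h import *
d=grab("wrist")
a=ray(d,[(262,230),(483,236)],.132)*1e3
print("lip",a,np.linalg.norm(a[1]-a[0]))
v=a[1]-a[0];yaw=np.arctan2(v[1],v[0]);print("yaw",np.degrees(yaw))
X=np.array([np.cos(yaw),np.sin(yaw)]);Y=np.array([-X[1],X[0]])
print("box ctr",a.mean(0)[:2]-77*Y)
a=ray(d,[(280,204),(438,206)],0)*1e3;print("bottom",a,np.linalg.norm(a[1]-a[0]),a.mean(0)[:2]-77*Y)
roi=np.zeros((480,640),bool);roi[270:395,320:400]=1
m=roi&(d["color"].sum(2)<165)&(d["color"][...,0]>15)
c=big(m);r=cv2.minAreaRect(c);print("px",r)
h=ray(d,[(347,301),(370,301),(345,391),(371,391)],.154)*1e3;print(h,h.mean(0),np.linalg.norm(h[2]-h[0]),np.linalg.norm(h[1]-h[0]))
w=h[2:].mean(0)-h[:2].mean(0);print(np.degrees(np.arctan2(-w[1],-w[0]))-90)
E
```

```text
lip [[ 569.90914268 -117.71051191  132.        ]
 [ 713.79704462  -74.78886826  132.        ]] 150.15324111693502
yaw 16.60979912080637
box ctr [ 663.86371784 -170.03676499]
bottom [[ 569.49903213 -120.24766961    0.        ]
 [ 716.44364924  -74.03216573    0.        ]] 154.04088190636605 [ 664.98196487 -170.92699258]
px ((357.7104797363281, 342.52734375), (24.289735794067383, 103.46196746826172), 2.2025980949401855)
[[ 637.50780216 -140.44448292  154.        ]
 [ 651.78272392 -135.74265027  154.        ]
 [ 657.78926926 -203.80066201  154.        ]
 [ 674.88676891 -198.15448031  154.        ]] [ 655.49164106 -169.53556888  154.        ] 66.52325411276055 15.029325388386347
19.032622258754785
```

>>> play_rows(
  xyz=[
    [10, -13, 0],
    [10, -13, 0],
    [10, -13, 0],
    [10, -13, 0],
    [0, 0, -20],
    [0, 0, -25],
    [0, 0, -25],
    [0, 0, -20],
    [0, 0, -12],
    [0, 0, 0],
    [0, 0, 0],
  ],
  dr=[
    [0, 0, -0.5],
    [0, 0, 0],
    [0, 0, 0],
    [0, 0, 0],
    [0, 0, 0],
    [0, 0, 0],
    [0, 0, 0],
    [0, 0, 0],
    [0, 0, 0],
    [0, 0, 0],
    [0, 0, 0],
  ],
)

```text
clock: 3.35
eef_pos: [0.6537, -0.1651, 0.2399]
orientation: [0.001, 0.588, 0.809, 0.0]
wrist_force: [1.1, -0.3, 0.3]
finger_gap: 0.094
grasp_force: 0.0
```

```bash
python3 - <<'E'
from h import *
s=manip.read_state();print(s["eef_pos"],q2R(s["orientation"])[:,1],s["wrist_force"])
d=grab("wrist","w2")
E
```

```text
[ 0.65369486 -0.16506778  0.23991071] [0.95129168 0.30828999 0.00119387] [ 1.07196436 -0.3467739   0.27200803]
```

View pics/w2.png

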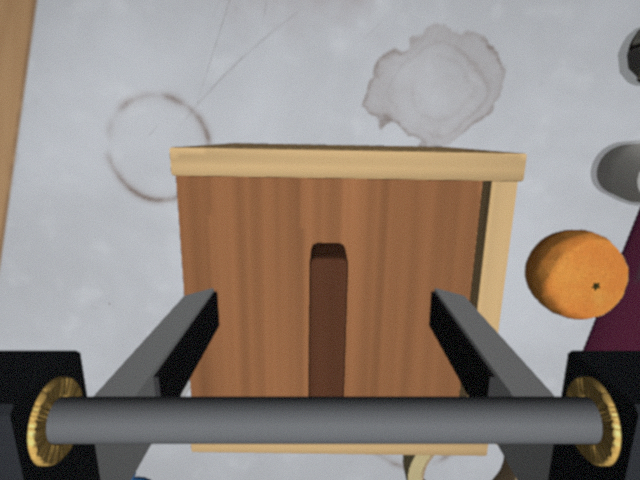

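The handle (columns 311-347) sits centred between the fingers (218-432), and the box edge is within 0.5° of the tool. Lowering and closing.

>>> play_rows(
  xyz=[
    [1, -5, -8],
    [0, 0, -6],
    [0, 0, 0],
  ],
  dr=[
    [0, 0, -0.4],
    [0, 0, 0],
    [0, 0, 0],
  ],
)

```text
clock: 3.7
eef_pos: [0.6542, -0.171, 0.2233]
orientation: [-0.001, 0.592, 0.806, -0.0]
wrist_force: [0.4, -0.3, 0.0]
finger_gap: 0.0941
grasp_force: 0.0
```

>>> play_rows(
  xyz=[
    [0, 0, 0],
    [0, 0, 0],
    [0, 0, 0],
    [0, 0, 0],
    [0, 0, 0],
    [0, 0, 0],
    [0, 0, 0],
    [0, 0, 0],
  ],
  dr=[
    [0, 0, 0],
    [0, 0, 0],
    [0, 0, 0],
    [0, 0, 0],
    [0, 0, 0],
    [0, 0, 0],
    [0, 0, 0],
    [0, 0, 0],
  ],
  claw=1,
  grip_force=20,
)

```text
clock: 4.5
eef_pos: [0.6546, -0.1707, 0.2247]
orientation: [0.0, 0.591, 0.806, 0.0]
wrist_force: [-0.7, -0.4, 0.0]
finger_gap: 0.0335
grasp_force: 0.0
```

>>> play_rows(
  xyz=[
    [0, 0, 0],
    [0, 0, 0],
    [0, 0, 0],
    [0, 0, 0],
    [0, 0, 0],
  ],
  dr=[
    [0, 0, 0],
    [0, 0, 0],
    [0, 0, 0],
    [0, 0, 0],
    [0, 0, 0],
  ],
)

```text
clock: 5.0
eef_pos: [0.6547, -0.1707, 0.2247]
orientation: [0.0, 0.591, 0.806, 0.0]
wrist_force: [0.8, -0.3, 0.1]
finger_gap: 0.0161
grasp_force: 20.0
```

>>> play_rows(
  xyz=[
    [-2, -0.6, 1],
    [-4.8, -1.5, 0],
    [-9.5, -3, 0],
    [-9.5, -3, 0],
    [-9.5, -3, 0],
    [-9.5, -3, 0],
    [0, 0, 0],
  ],
  dr=[
    [0, 0, 0],
    [0, 0, 0],
    [0, 0, 0],
    [0, 0, 0],
    [0, 0, 0],
    [0, 0, 0],
    [0, 0, 0],
  ],
)

```text
clock: 5.7
eef_pos: [0.6085, -0.1855, 0.2261]
orientation: [0.0, 0.592, 0.806, -0.0]
wrist_force: [-0.2, 0.3, -1.4]
finger_gap: 0.0156
grasp_force: 20.0
```

>>> play_rows(
  xyz=[
    [-4.8, -1.5, 0],
    [-9.5, -3, 0],
    [-9.5, -3, 0],
    [-9.5, -3, 0],
    [-9.5, -3, 0],
    [-9.5, -3, 0],
    [-9.5, -3, 0],
    [-9.5, -3, 0],
    [-9.5, -3, 0],
    [-9.5, -3, 0],
    [-9.5, -3, 0],
    [-9.5, -3, 0],
    [-9.5, -3, 0],
    [0, 0, 0],
  ],
  dr=[
    [0, 0, 0],
    [0, 0, 0],
    [0, 0, 0],
    [0, 0, 0],
    [0, 0, 0],
    [0, 0, 0],
    [0, 0, 0],
    [0, 0, 0],
    [0, 0, 0],
    [0, 0, 0],
    [0, 0, 0],
    [0, 0, 0],
    [0, 0, 0],
    [0, 0, 0],
  ],
)

```text
clock: 7.1
eef_pos: [0.49, -0.2228, 0.2258]
orientation: [-0.0, 0.592, 0.806, -0.0]
wrist_force: [0.1, 0.1, -0.8]
finger_gap: 0.016
grasp_force: 20.0
```

```bash
python3 - <<'E'
from h import *
print(manip.read_state()["wrist_force"])
grab("scene","s2")
E
```

```text
[ 0.05583759  0.06962679 -0.77835077]
```

View pics/s2.png

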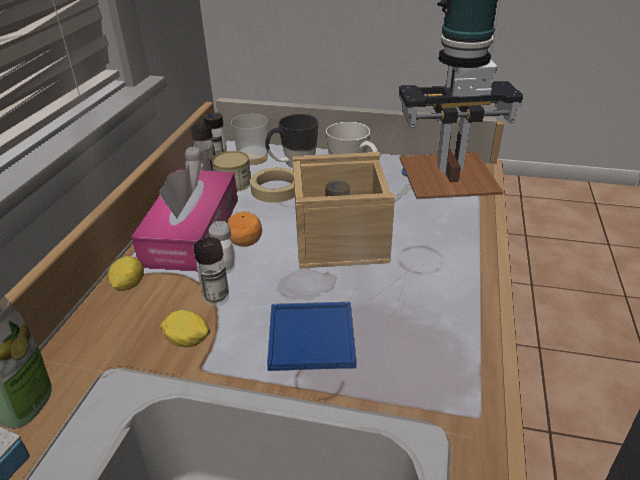

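The lid is clear of the box (held flat at about (450,170)), and the jar's cap shows in the box at (338,188). Raising, carrying to the free area left of the box front, and lowering.

>>> play_rows(
  xyz=[
    [0, 0, 15],
    [0, 10, 15],
    [0, 18, 0],
    [0, 20, 0],
    [0, 20, 0],
    [0, 20, 0],
    [0, 20, 0],
    [0, 20, 0],
    [0, 20, 0],
    [0, 18, 0],
    [0, 10, 0],
    [0, 2, -20],
    [0, 0, -25],
    [0, 0, -25],
    [0, 0, -25],
    [0, 0, -20],
    [0, 0, -10],
    [0, 0, 0],
  ],
  dr=[
    [0, 0, 0],
    [0, 0, 0],
    [0, 0, -2],
    [0, 0, -2],
    [0, 0, -2],
    [0, 0, -2],
    [0, 0, -2],
    [0, 0, -2],
    [0, 0, -2],
    [0, 0, -2],
    [0, 0, -1.5],
    [0, 0, 0],
    [0, 0, 0],
    [0, 0, 0],
    [0, 0, 0],
    [0, 0, 0],
    [0, 0, 0],
    [0, 0, 0],
  ],
)

```text
clock: 8.95
eef_pos: [0.4909, -0.0437, 0.1304]
orientation: [-0.001, 0.707, 0.707, -0.0]
wrist_force: [0.6, 0.6, -1.6]
finger_gap: 0.016
grasp_force: 20.0
```

Lower slowly, watching force.

>>> play_rows(
  xyz=[
    [0, 0, -6],
    [0, 0, -5],
    [0, 0, -4],
    [0, 0, -3],
    [0, 0, -2],
    [0, 0, 0],
    [0, 0, 0],
  ],
  dr=[
    [0, 0, 0],
    [0, 0, 0],
    [0, 0, 0],
    [0, 0, 0],
    [0, 0, 0],
    [0, 0, 0],
    [0, 0, 0],
  ],
)

```text
clock: 9.65
eef_pos: [0.4911, -0.0444, 0.1108]
orientation: [0.0, 0.707, 0.707, 0.0]
wrist_force: [-0.5, -0.5, -1.6]
finger_gap: 0.0161
grasp_force: 20.0
```

>>> play_rows(
  xyz=[
    [0, 0, -1],
    [0, 0, -1],
    [0, 0, -1],
    [0, 0, 0],
  ],
  dr=[
    [0, 0, 0],
    [0, 0, 0],
    [0, 0, 0],
    [0, 0, 0],
  ],
)

```text
clock: 10.05
eef_pos: [0.4909, -0.0443, 0.1075]
orientation: [-0.0, 0.707, 0.707, -0.0]
wrist_force: [-0.1, -0.1, -1.5]
finger_gap: 0.0158
grasp_force: 20.0
```

>>> play_rows(
  xyz=[
    [0, 0, -1],
    [0, 0, 0],
    [0, 0, 0],
  ],
  dr=[
    [0, 0, 0],
    [0, 0, 0],
    [0, 0, 0],
  ],
)

```text
clock: 10.35
eef_pos: [0.491, -0.0443, 0.1067]
orientation: [0.0, 0.707, 0.707, -0.0]
wrist_force: [0.7, -0.3, -1.7]
finger_gap: 0.0161
grasp_force: 20.0
```

>>> play_rows(
  xyz=[
    [0, 0, -0.7],
    [0, 0, 0],
    [0, 0, -0.7],
    [0, 0, 0],
  ],
  dr=[
    [0, 0, 0],
    [0, 0, 0],
    [0, 0, 0],
    [0, 0, 0],
  ],
)

```text
clock: 10.75
eef_pos: [0.4911, -0.0444, 0.1066]
orientation: [0.0, 0.707, 0.707, 0.0]
wrist_force: [-4.1, 0.3, 6.9]
finger_gap: 0.0159
grasp_force: 20.0
```

Contact. Releasing.

>>> play_rows(
  xyz=[
    [0, 0, 0],
    [0, 0, 0],
    [0, 0, 0],
    [0, 0, 0],
    [0, 0, 0],
    [0, 0, 0],
    [0, 0, 15],
    [0, 0, 30],
    [0, 0, 40],
    [0, 0, 40],
    [0, 0, 40],
    [0, 0, 40],
    [0, 0, 0],
  ],
  dr=[
    [0, 0, 0],
    [0, 0, 0],
    [0, 0, 0],
    [0, 0, 0],
    [0, 0, 0],
    [0, 0, 0],
    [0, 0, 0],
    [0, 0, 0],
    [0, 0, 0],
    [0, 0, 0],
    [0, 0, 0],
    [0, 0, 0],
    [0, 0, 0],
  ],
  claw=0.3,
)

```text
clock: 12.05
eef_pos: [0.4929, -0.0447, 0.3176]
orientation: [0.006, 0.707, 0.707, 0.004]
wrist_force: [-0.0, 0.6, -0.5]
finger_gap: 0.0331
grasp_force: 0.0
```

```bash
python3 - <<'E'
from h import *
d=grab("top","t3")
print(manip.read_state()["eef_pos"])
cv2.imwrite("pics/t3c.png",cv2.resize(d["color"][150:380,200:500,::-1],None,fx=2.5,fy=2.5,interpolation=cv2.INTER_CUBIC))
E
```

```text
[ 0.49212424 -0.04455794  0.31409062]
```

View pics/t3c.png

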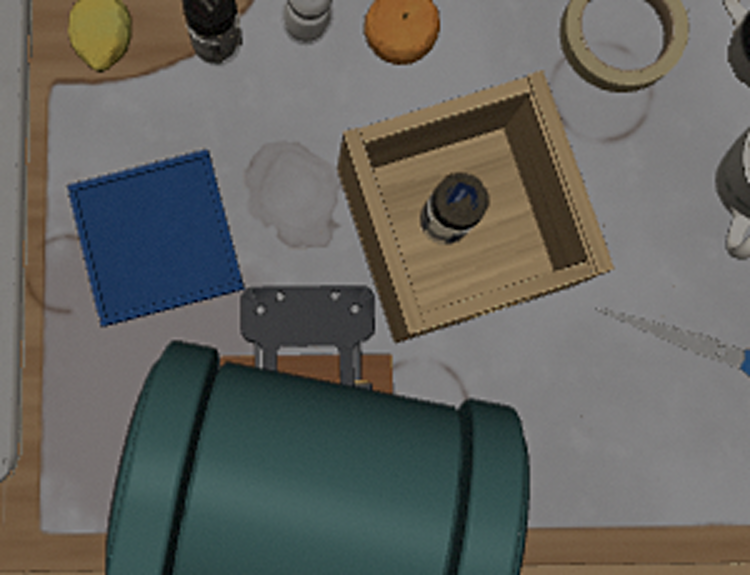

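The top view shows the jar's cap at about crop (461,201), i.e. full-image (384.4,230.4). The box is open, and the lid lies in front with its edge visible.

```bash
python3 - <<'E'
from h import *
d=grab("top")
j=ray(d,[(384.4,230.4)],.115)[0,:2]*1e3
# inner-rim check of box centre: lip outer corners in crop
c=np.array([(343,136),(541,73),(611,270),(396,341)])/2.5+[200,150]
b=ray(d,c,.132)*1e3
a=np.radians(17.5);M=np.array([[np.cos(a),np.sin(a)],[-np.sin(a),np.cos(a)]])
print(j,b.mean(0),"jar in box (wrist-based ctr, top-based ctr)",M@(j-[664.5,-170.5]),M@(j-b.mean(0)[:2]))
print(manip.read_state()["eef_pos"])
E
```

```text
[ 667.06595764 -162.05965495] [ 662.16986093 -167.94427052  132.        ] jar in box (wrist-based ctr, top-based ctr) [4.985258  7.2781018] [6.43902846 4.13997294]
[ 0.49135766 -0.04440492  0.31139226]
```

>>> play_rows(
  xyz=[
    [10, -7, 0],
    [20, -13, 0],
    [20, -13, 0],
    [20, -13, 0],
    [20, -13, 0],
    [20, -13, 0],
    [20, -13, 0],
    [20, -13, 0],
    [18, -13, 0],
    [8, -7, 0],
    [0, 0, 0],
    [0, 0, 0],
  ],
  dr=[
    [0, 0, 1.5],
    [0, 0, 2],
    [0, 0, 2],
    [0, 0, 2],
    [0, 0, 2],
    [0, 0, 2],
    [0, 0, 2],
    [0, 0, 2],
    [0, 0, 2],
    [0, 0, 0],
    [0, 0, 0],
    [0, 0, 0],
  ],
  claw=-0.4,
)

```text
clock: 13.35
eef_pos: [0.6666, -0.1621, 0.3079]
orientation: [-0.002, 0.591, 0.806, -0.001]
wrist_force: [-0.2, 0.5, 0.3]
finger_gap: 0.0654
grasp_force: 0.0
```

```bash
python3 - <<'E'
from h import *
s=manip.read_state();R=q2R(s["orientation"]);print(s["eef_pos"],R[:,1],R[:,2])
d=grab("wrist","w4")
e=s["eef_pos"]
print("jar top px",proj(d,[[.667,-.162,.115]]),"grasp axis at .115",proj(d,[e+R[:,2]*(e[2]-.115)/-R[2,2]]))
E
```

```text
[ 0.66655501 -0.16214307  0.30786736] [ 0.95373806  0.30062131 -0.00324589] [-0.00389265  0.00155249 -0.99999122]
jar top px [[325.93945126 252.56837751]] grasp axis at .115 [[324.26866175 251.81834031]]
```

View pics/w4.png

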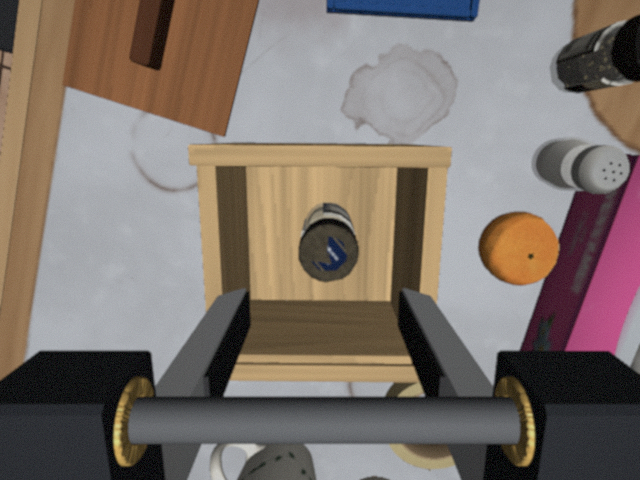

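The wrist view shows the cap centred at about (328,250), within 2 px or so of the tool axis projection (324,252), and the lid lying flat at top left. Descending.

>>> play_rows(
  xyz=[
    [1.5, 0.5, -15],
    [0, 0, -25],
    [0, 0, -25],
    [0, 0, -25],
    [0, 0, -25],
    [0, 0, -18],
    [0, 0, -8],
    [0, 0, 0],
    [0, 0, 0],
  ],
  dr=[
    [0, 0, 0],
    [0, 0, 0],
    [0, 0, 0],
    [0, 0, 0],
    [0, 0, 0],
    [0, 0, 0],
    [0, 0, 0],
    [0, 0, 0],
    [0, 0, 0],
  ],
)

```text
clock: 14.3
eef_pos: [0.6687, -0.1617, 0.1702]
orientation: [0.001, 0.591, 0.807, 0.0]
wrist_force: [0.5, -0.3, -0.2]
finger_gap: 0.0659
grasp_force: 0.0
```

>>> play_rows(
  xyz=[
    [0, 0, -5],
    [0, 0, 0],
    [0, 0, 0],
    [0, 0, 0],
    [0, 0, 0],
    [0, 0, 0],
    [0, 0, 0],
    [0, 0, 0],
  ],
  dr=[
    [0, 0, 0],
    [0, 0, 0],
    [0, 0, 0],
    [0, 0, 0],
    [0, 0, 0],
    [0, 0, 0],
    [0, 0, 0],
    [0, 0, 0],
  ],
  claw=1,
  grip_force=15,
)

```text
clock: 15.1
eef_pos: [0.6687, -0.1619, 0.1648]
orientation: [0.0, 0.591, 0.806, 0.0]
wrist_force: [0.4, -0.3, 2.5]
finger_gap: 0.0407
grasp_force: 15.0
```

>>> play_rows(
  xyz=[
    [0, 0, 8],
    [0, 0, 20],
    [0, 0, 25],
    [0, 0, 25],
    [0, 0, 25],
    [0, 0, 25],
    [0, 0, 22],
    [0, 0, 10],
    [0, 0, 0],
  ],
  dr=[
    [0, 0, 0],
    [0, 0, 0],
    [0, 0, 0],
    [0, 0, 0],
    [0, 0, 0],
    [0, 0, 0],
    [0, 0, 0],
    [0, 0, 0],
    [0, 0, 0],
  ],
)

```text
clock: 16.0
eef_pos: [0.6689, -0.1619, 0.3263]
orientation: [0.002, 0.591, 0.806, 0.001]
wrist_force: [-0.4, -0.4, -1.4]
finger_gap: 0.0404
grasp_force: 15.0
```

>>> play_rows(
  xyz=[
    [0, 8, 0],
    [-1, 18, 0],
    [-1, 22, 0],
    [-1, 22, 0],
    [-1, 22, 0],
    [-1, 22, 0],
    [-1, 22, 0],
    [-1, 22, 0],
    [-1, 22, 0],
    [-1, 22, 0],
    [-1, 18, 0],
    [-1, 12, 0],
    [-1, 5, 0],
    [0, 0, 0],
    [0, 0, 0],
  ],
  dr=[
    [0, 0, 0],
    [0, 0, 0],
    [0, 0, 0],
    [0, 0, 0],
    [0, 0, 0],
    [0, 0, 0],
    [0, 0, 0],
    [0, 0, 0],
    [0, 0, 0],
    [0, 0, 0],
    [0, 0, 0],
    [0, 0, 0],
    [0, 0, 0],
    [0, 0, 0],
    [0, 0, 0],
  ],
)

```text
clock: 17.5
eef_pos: [0.6566, 0.0745, 0.3243]
orientation: [0.0, 0.592, 0.806, -0.0]
wrist_force: [0.3, -0.1, -1.9]
finger_gap: 0.0406
grasp_force: 15.0
```

```bash
python3 - <<'E'
from h import *
s=manip.read_state();R=q2R(s["orientation"]);print(s["eef_pos"],R[:,2],s["wrist_force"],s["grasp_force"])
grab("scene","s5")
E
```

```text
[0.65657595 0.0745404  0.32426731] [ 7.29171748e-05 -5.00900104e-04 -9.99999872e-01] [ 0.25078699 -0.10469769 -1.89173101] 14.999780058860779
```

View pics/s5.png

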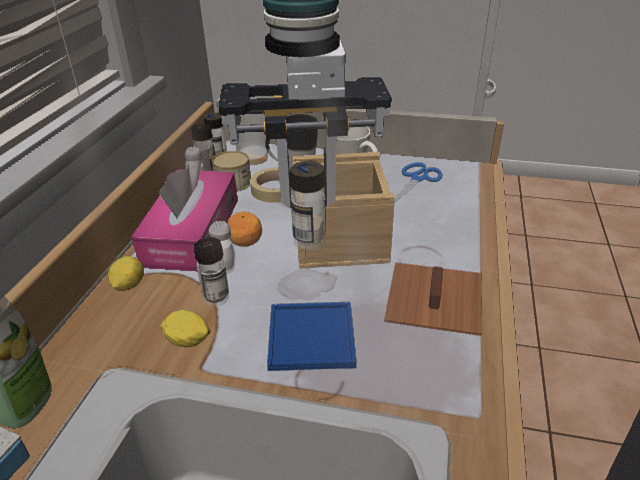

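The jar is held upright over the tray (at about (310,210)), and the lid lies flat with its handle up at (435,297). Lowering.

>>> play_rows(
  xyz=[
    [0, 0, -15],
    [0, 0, -25],
    [0, 0, -25],
    [0, 0, -25],
    [0, 0, -25],
    [0, 0, -20],
    [0, 0, -10],
    [0, 0, -6],
    [0, 0, -3],
    [0, 0, 0],
    [0, 0, 0],
  ],
  dr=[
    [0, 0, 0],
    [0, 0, 0],
    [0, 0, 0],
    [0, 0, 0],
    [0, 0, 0],
    [0, 0, 0],
    [0, 0, 0],
    [0, 0, 0],
    [0, 0, 0],
    [0, 0, 0],
    [0, 0, 0],
  ],
)

```text
clock: 18.65
eef_pos: [0.6571, 0.0751, 0.1716]
orientation: [0.001, 0.591, 0.806, 0.001]
wrist_force: [-0.3, -0.2, -0.4]
finger_gap: 0.0404
grasp_force: 15.0
```

>>> play_rows(
  xyz=[
    [0, 0, -2],
    [0, 0, -1],
    [0, 0, -1],
    [0, 0, -1],
    [0, 0, 0],
  ],
  dr=[
    [0, 0, 0],
    [0, 0, 0],
    [0, 0, 0],
    [0, 0, 0],
    [0, 0, 0],
  ],
)

```text
clock: 19.15
eef_pos: [0.6564, 0.0752, 0.165]
orientation: [-0.0, 0.591, 0.806, -0.0]
wrist_force: [-0.1, -0.9, -0.5]
finger_gap: 0.0405
grasp_force: 15.0
```

>>> play_rows(
  xyz=[
    [0, 0, -1],
    [0, 0, -1],
    [0, 0, -1],
    [0, 0, 0],
    [0, 0, 0],
  ],
  dr=[
    [0, 0, 0],
    [0, 0, 0],
    [0, 0, 0],
    [0, 0, 0],
    [0, 0, 0],
  ],
)

```text
clock: 19.65
eef_pos: [0.6565, 0.0751, 0.1622]
orientation: [-0.0, 0.591, 0.806, 0.0]
wrist_force: [0.9, -0.1, -1.0]
finger_gap: 0.0404
grasp_force: 15.0
```

>>> play_rows(
  xyz=[
    [0, 0, -0.7],
    [0, 0, 0],
    [0, 0, 0],
  ],
  dr=[
    [0, 0, 0],
    [0, 0, 0],
    [0, 0, 0],
  ],
)

```text
clock: 19.95
eef_pos: [0.6565, 0.0751, 0.1616]
orientation: [0.0, 0.591, 0.806, 0.0]
wrist_force: [0.8, -0.0, -0.9]
finger_gap: 0.0405
grasp_force: 15.0
```

>>> play_rows(
  xyz=[
    [0, 0, -0.6],
    [0, 0, 0],
    [0, 0, 0],
  ],
  dr=[
    [0, 0, 0],
    [0, 0, 0],
    [0, 0, 0],
  ],
)

```text
clock: 20.25
eef_pos: [0.6565, 0.0752, 0.161]
orientation: [0.0, 0.591, 0.806, 0.0]
wrist_force: [0.9, 0.1, -0.1]
finger_gap: 0.0408
grasp_force: 15.0
```

>>> play_rows(
  xyz=[
    [0, 0, -0.6],
    [0, 0, 0],
    [0, 0, 0],
  ],
  dr=[
    [0, 0, 0],
    [0, 0, 0],
    [0, 0, 0],
  ],
)

```text
clock: 20.55
eef_pos: [0.6566, 0.0751, 0.1608]
orientation: [0.0, 0.591, 0.806, 0.0]
wrist_force: [-0.3, -0.1, 1.0]
finger_gap: 0.0403
grasp_force: 15.0
```

Contact (force turned positive). Release, then retreat.

>>> play_rows(
  xyz=[
    [0, 0, 0],
    [0, 0, 0],
    [0, 0, 0],
    [0, 0, 0],
    [0, 0, 0],
    [0, 0, 0],
    [0, 0, 10],
    [0, 0, 25],
    [0, 0, 30],
    [0, 0, 30],
    [0, 0, 30],
    [0, 0, 20],
    [0, 0, 0],
    [0, 0, 0],
  ],
  dr=[
    [0, 0, 0],
    [0, 0, 0],
    [0, 0, 0],
    [0, 0, 0],
    [0, 0, 0],
    [0, 0, 0],
    [0, 0, 0],
    [0, 0, 0],
    [0, 0, 0],
    [0, 0, 0],
    [0, 0, 0],
    [0, 0, 0],
    [0, 0, 0],
    [0, 0, 0],
  ],
  claw=-0.6,
)

```text
clock: 21.95
eef_pos: [0.6565, 0.0752, 0.3058]
orientation: [0.0, 0.591, 0.806, 0.0]
wrist_force: [-0.2, -0.1, -0.3]
finger_gap: 0.0752
grasp_force: 0.0
```

```bash
python3 - <<'E'
from h import *
s=manip.read_state();print(s["eef_pos"],s["wrist_force"])
grab("scene","s6")
E
```

```text
[0.65654058 0.07516784 0.30579694] [-0.23802265 -0.05061625 -0.29654988]
```

View pics/s6.png

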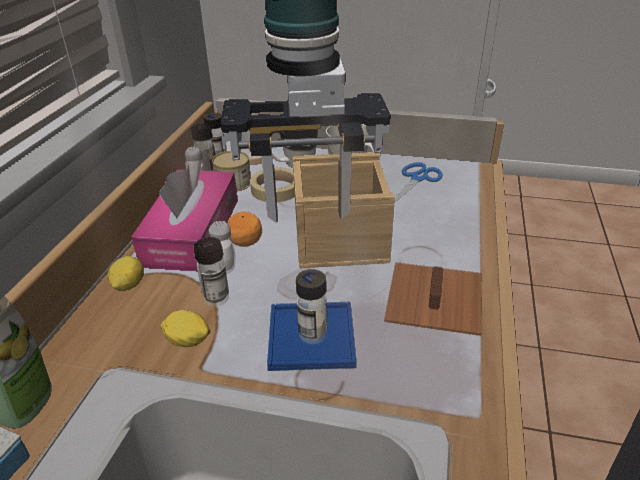

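The jar stands upright in the middle of the tray (about (312,310)), the lid lies flat with its handle up at (435,297), and the gripper is clear.

```bash
python3 -c "
from station import manip
print(manip.sign_off())"
```

```text
the job is handed in; nothing more can be done
None
```

The lid lies flat on the worktop with its handle up, the jar stands upright in the blue tray, the gripper is clear of both, and the job was handed in at about 22 s of the 54 s allowed.

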